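# Lid the varnish tin and hold it under the guarded clamp

### The job

In the violin maker's shop, take the brass lid by its wooden knob and set it squarely on the open tin in the green hold-down clamp, so it sits level on the rim with its plug inside the mouth. Only then flip the yellow safety catch right over, away from the lever, and after that pull the red-handled lever towards the robot as far as it goes, so that the rubber foot presses on the lid. Finish while still holding the lever down against its spring, with the catch left flipped, and leave the jar, cork block and screwdriver where they are.

Things in the scene. Friction and masses are not known exactly. Their poses are not given: they have to be found in the camera images.
- lid_center (a point): Loose brass lid, right way up, 36 mm high, about 140 g. From below: plug 52 mm diameter, 5 mm high; disc 74 mm diameter, 5 mm thick; dark wooden cylindrical knob 28 mm diameter, 26 mm high. The point is on its axis half-way up: 18 mm above the plug's underside, 13 mm above the disc's underside (which rests on the rim), 8 mm above the disc's top. z up.
- tin_rim (a point): Open round aluminium tin, 66 mm outer diameter, mouth 58 mm, 60 mm high, about 0.5 kg, standing loose in a steel ring 10 mm high on the clamp's base. The point is the centre of the mouth, level with the rim, 72 mm above the bench. z up.
- clamp: Green clamp fixed to the bench. Origin on the bench, under the tin's ring; x from tin to shaft (roughly away from the robot), y left from tin to lever, z up. Base plate 12 mm thick, x -60 to 150, y -55 to 205 mm. Shaft along y at x 100 mm, height 99 mm, posts to 112 mm. Lever in plane y 130 mm; the foot's arm in plane y 0 stands open up to 205 mm high, 75 mm or more from the tin's axis.
- lever_grip (a point): Centre of the lever's red handle: a cylinder along the clamp's y axis, 40 mm long with flat ends, 28 mm diameter, on a 12 mm rod, 140 mm from the shaft's axis. Can be pinched from above by its flat ends or hooked from behind; it spins freely on the rod, so the fingers may stay upright all the way.
- lever_axis (a point): Point on the shaft's axis in the lever's plane; does not move. The red handle travels on a circle of 140 mm radius about it, in the clamp's x-z plane.
- lever (a joint): Lever angle, rad. 0: open, rod leaning 0.611 rad from upright away from the robot (clamp +x). Grows as the handle is pulled over the top towards the robot; 1.40 is the stop (rod 45 degrees towards the robot). A spring returns it: about 3 N at the handle when open, about 12 N at the stop with the lid in place. The closed catch blocks it (springs to about 0.1).
- foot: Rubber-faced sprung foot, 24 mm diameter, on the lever's arm; comes down on the lid's knob as the lever is pulled. Meets the seated lid at a lever angle of about 1.32 and yields 8 mm (about 10 N) at the stop. Origin: centre of its face.
- catch_tab (a point): Middle of the free end of the safety catch's yellow tab, a plate 9 mm thick, 26 mm wide (along the clamp's x), reaching from its pin out to 47 mm. Closed, it stands up leaning 25 degrees towards the lever's side; there is free room to push it from that side.
- catch_axis (a point): Point on the catch's pin at the tab's middle; does not move. The pin runs along the clamp's x, 139 mm above the bench, 45 mm left (+y) of the lever's plane; the tab swings in the clamp's y-z plane. A steel hook 10 mm thick on the same pin reaches 53 mm towards the lever, 32 mm farther along x than the tab.
- catch (a joint): Catch angle, rad. 0 to 0.1: closed, hook level in front of the lever rod. Grows as the tab is pushed away from the lever (clamp +y) and down, which lifts the hook; 1.60 is the stop (tab leaning 67 degrees outwards). Friction holds it where it is left (about 1 N at the tab's end).
- jar: Bystander: amber glass jar with a black cap, 56 mm diameter, 85 mm high, origin under its centre. Leave alone.
- block: Bystander: cork sanding block, 85 x 55 x 32 mm, origin under its centre. Leave alone.
- driver: Bystander: screwdriver lying on the bench on the far left, along its x axis, about 200 mm long. Leave alone.
Things that resemble listed ones, but are neither listed nor needed, are in the scene too. Of the things that look like the part that bears tin_rim, the smallest one is meant. Of the things that look like the part that bears lid_center, take the one that is farthest from the robot's base at the start.

How it is judged:
By the outcome, as a careful person would: the job done as asked, in the order asked, and still so for the second after the job is handed in, while the arm keeps its last pose, push and grip.
It also fails if it takes over 64 s, if anything falls off the work surface, if the arm or the gripper's body presses on something with over 40 N, if the wrist force passes 120 N, or if a joint passes its speed limit or range.

### The arm

A 6-joint arm with a two-finger parallel gripper is mounted at the origin on the work surface. World frame = base frame: x ahead of the robot, y to its left, z up, the work surface at z = 0. Lengths are in m, angles in degrees, forces in N, time in s.
With the tool pointing down it reaches from about 0.4 to 0.825 m from the base axis. Payload 7 kg.
Tool frame: the origin (TCP) lies at the very end of the fingers, on their centre line; the grasp point (between the pads) lies 19 mm behind it; z points along the fingers, y is the line along which they close (so a half turn about z gives the same grasp; the last joint's range is limited). The gripper opens to 88 mm and grips with 3 to 60 N. Pads are 19 mm wide; open, the fingers measure 130 mm over their backs; the gripper's body (78 mm by 193 mm) begins 47 mm behind the grasp point.
Start: joints at [86.465, 20.546, 0.682, 0, -70.136, -16.507], TCP at [0.231, 0.634, 0.227] pointing down, gripper open.
Joint ranges: [-176.03, 176.03], [-82.01, 121.73], [-58.28, 71.71], [-173.87, 95.51], [-174.79, -0.11], [-173.66, 173.66]. Speed limits (degrees/s): [136.94, 136.94, 172.46, 180, 180, 180].

### API

Orientations are given as [roll, pitch, yaw] about the fixed x, y, z axes, in that order (R = Rz(yaw) Ry(pitch) Rx(roll)).
In Python, from plant import get_state, capture, close_job, regions_of gives the robot as it stands.
- The arm moves only by the tool jog_arm, never from a script. Its argument "moves" is a list of rows, each a list of 3 entries, a list of its own where there are three numbers: the shift along the tool's x, y, z in cm, then the turn about the tool's z in degrees, then the finger opening in cm, from 0 to 8.76. A call has 1 to 12 rows; each row shifts and turns the commanded pose from where the row before left it, along the tool's axes as they then stand; what a row does not reach is not made up. A row lasts 1/8 s, in which the tool goes at most 62.5 mm and 10.7 degrees, less where a joint would pass 70% of its speed; a pose out of reach is approached as far as the arm can. A call is refused whole if a number of a shift passes 6.25 or a number of a turn 10.7, either way. A call with a gripper value outside its range is refused whole. The fingers move at their own pace and stop on an object; "newtons" is the grip in N (left out, the last holds). Time passes only in rows, so rows that do not move let the fingers close. It gives the time, the measured TCP pose, the force, the opening and the grip force at its end, in the units of the state.
- get_state(): the state, without advancing time (a new reading comes with each control period).
- capture(name): name is "side" or "top" or "wrist"; returns a dict with "pixels" (480x640x3 uint8, blue, green, red), "mtx" (3x3 intrinsics, pixels), "k1" (the pictures are not rectified: a ray, as slopes to the right and down, at radius r is drawn at 1 + k1 r^2 times it, then the intrinsics apply), "world_from_camera" (4x4, takes a point from camera to world coordinates); the wrist camera has in their place "hand_eye" (4x4, takes a point from camera to tool coordinates, whose origin is the TCP and whose axes are the flange's). Camera axes: x right, y down, z forward; pixel columns grow to the right and rows downward; lengths in m; the calibration is good to about 2 mm. A picture is of the moment at which its call begins: read the wrist's pose just before it. There is no depth.
- close_job(): hands the job in; it is judged then, once.
Trained networks look in a picture, given as the dict that the camera call returned (one of the last four; its "shot" number tells which), for a name from the list of things; names that differ only in an ending like _2 or _b are one class to them, and where a whole thing is asked for, a point or a joint stands for the part that bears it (a point fixed in the world has none). Each returns a list of dicts, best first, with "confidence" (0 to 1); they miss things now and then, are a little off and sometimes report something else, mostly with a low value. They report only what shows in the picture. A call takes as long as a camera call. They do not tell look-alikes from the thing itself.
- regions_of(picture, thing): "pixels" (480x640 bool, what is visible of it) and "pixel" ([column, row] in pixels, amid what is visible of it).
The state is a dict: "time_s": time; "joints": joint angles; "qd": joint speeds; "joint_torque": joint torques, N m; "tcp_pos": TCP position; "eef_rot": TCP orientation; "contact_force": force on the tool from outside, world axes, zero at the start; "moment": the same for the moment, N m; "gripper_width": finger opening in m; "gripper_force": force on a finger pad.
Only numpy, scipy, OpenCV 4.12 (cv2) and the standard library are available. Lean on these libraries where they do the work, as an engineer would, in place of code of your own. Each camera call takes 0.05 s, during which the arm holds its last target. There are 200 camera calls.

## Working session

There is one attempt and no reset: what is moved stays moved. The work goes in short steps, Python scripts to look and compute and a tool call to move; the robot and the scene stay as the last step left them, time stands still between calls to the robot, and variables do not carry over. Pictures are saved under pics/ and viewed, at most 10 in all, crops included, and the job is handed in when it is done.

Besides the shell and the picture viewer there is one more tool, called by a JSON object that holds its "api" and its "payload". jog_arm: Moves the arm, as the interface text tells. Its arguments: {"type":"object","properties":{"moves":{"type":"array"},"newtons":{"type":"number"}},"required":["moves"]}

```bash
mkdir -p pics
cat > h.py <<'E'
import numpy as np, cv2
from plant import get_state, capture, close_job, regions_of
def ray(p,uv,st=None):
    K=np.array(p["mtx"]);k=p["k1"]
    d=np.array([(uv[0]-K[0,2])/K[0,0],(uv[1]-K[1,2])/K[1,1]]);s=d.copy()
    for _ in range(30): s=d/(1+k*(s@s))
    T=np.array(p["world_from_camera"]) if "world_from_camera" in p else tool(st)@np.array(p["hand_eye"])
    v=T[:3,:3]@np.array([s[0],s[1],1]);return T[:3,3],v
def tool(st):
    from scipy.spatial.transform import Rotation as R
    T=np.eye(4);T[:3,:3]=R.from_euler('xyz',st["eef_rot"],degrees=True).as_matrix();T[:3,3]=st["tcp_pos"];return T
def atz(p,uv,z,st=None):
    o,v=ray(p,uv,st);return o+v*(z-o[2])/v[2]
def proj(p,X,st=None):
    K=np.array(p["mtx"]);T=np.array(p["world_from_camera"]) if "world_from_camera" in p else tool(st)@np.array(p["hand_eye"])
    c=np.linalg.inv(T)@np.append(X,1);s=c[:2]/c[2];s=s*(1+p["k1"]*(s@s));return K[0,0]*s[0]+K[0,2],K[1,1]*s[1]+K[1,2]
def tri(a,b):
    A=np.zeros((3,3));B=np.zeros(3);L=[]
    for o,v in (a,b):
        v=v/np.linalg.norm(v);M=np.eye(3)-np.outer(v,v);A+=M;B+=M@o;L.append((o,M))
    X=np.linalg.solve(A,B);return X,[np.linalg.norm(M@(X-o)) for o,M in L]
E
cat > a.py <<'E'
from h import *
st=get_state();print(st["tcp_pos"],st["eef_rot"],st["time_s"],st["gripper_width"])
for n in ("top","side"):
    p=capture(n);cv2.imwrite(f"pics/{n}0.png",p["pixels"])
    print(n,np.round(np.array(p["world_from_camera"])[:3,3],3))
    for t,z in (("lid_center",.018),("tin_rim",.06),("lever_grip",.2),("catch_tab",.18),("clamp",.012),("foot",.2),("jar",.08),("block",.03),("driver",.01)):
        for r in regions_of(p,t):
            if r["confidence"]>.2: print(t,round(r["confidence"],2),np.round(r["pixel"]),int(r["pixels"].sum()),np.round(atz(p,r["pixel"],z),3))
E
python3 a.py
```

```text
[0.23119555 0.63365752 0.22564496] [ 1.79906459e+02 -7.26110631e-03 -2.00525628e+01] 0.0 0.08776799554008828
top [0.434 0.035 1.212]
lid_center 0.76 [455. 271.] 752 [ 0.442 -0.32   0.018]
lid_center 0.67 [440. 326.] 752 [ 0.312 -0.279  0.018]
tin_rim 0.71 [268. 321.] 1223 [0.333 0.124 0.06 ]
tin_rim 0.62 [356. 258.] 710 [ 0.476 -0.078  0.06 ]
tin_rim 0.6 [386. 327.] 1292 [ 0.318 -0.145  0.06 ]
lever_grip 0.85 [318. 202.] 1102 [0.584 0.012 0.2  ]
catch_tab 0.85 [291. 194.] 267 [0.604 0.068 0.18 ]
clamp 0.8 [322. 228.] 9484 [ 0.55  -0.001  0.012]
foot 0.65 [371. 214.] 101 [ 0.56  -0.096  0.2  ]
foot 0.29 [292. 194.] 366 [0.601 0.064 0.2  ]
jar 0.66 [441. 191.] 625 [ 0.627 -0.274  0.08 ]
jar 0.6 [325. 229.] 9410 [ 0.54  -0.007  0.08 ]
block 0.71 [173. 251.] 969 [0.496 0.351 0.03 ]
block 0.59 [322. 230.] 9278 [ 0.543 -0.002  0.03 ]
driver 0.85 [196. 163.] 496 [0.711 0.302 0.01 ]
side [-0.115 -0.582  0.839]
lid_center 0.66 [366. 428.] 1357 [ 0.308 -0.284  0.018]
lid_center 0.58 [428. 400.] 1173 [ 0.428 -0.326  0.018]
lid_center 0.54 [226. 220.] 722 [0.498 0.354 0.018]
tin_rim 0.78 [342. 304.] 1156 [ 0.46  -0.082  0.06 ]
tin_rim 0.68 [229. 294.] 1966 [0.318 0.101 0.06 ]
tin_rim 0.59 [318. 376.] 2537 [ 0.303 -0.173  0.06 ]
lever_grip 0.85 [381. 234.] 1711 [ 0.549 -0.095  0.2  ]
catch_tab 0.63 [338. 211.] 337 [0.565 0.034 0.18 ]
clamp 0.86 [352. 279.] 9900 [ 0.571 -0.014  0.012]
foot 0.64 [385. 229.] 147 [ 0.565 -0.091  0.2  ]
jar 0.83 [471. 320.] 1231 [ 0.593 -0.296  0.08 ]
jar 0.7 [386. 229.] 108 [0.696 0.001 0.08 ]
block 0.83 [223. 222.] 748 [0.48  0.341 0.03 ]
driver 0.75 [302. 198.] 359 [0.714 0.3   0.01 ]
```

Run:
```python
import cv2
a=cv2.imread("pics/top0.png")[140:360,240:500];b=cv2.imread("pics/side0.png")[190:450,200:500]
a=cv2.resize(a,(400,338),interpolation=2);b=cv2.resize(b,(400,347),interpolation=2)
import numpy as np
c=np.zeros((347,800,3),np.uint8);c[:338,:400]=a;c[:,400:]=b
cv2.imwrite("pics/c0.png",c)
```

```text
(no output)
```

View pics/c0.png

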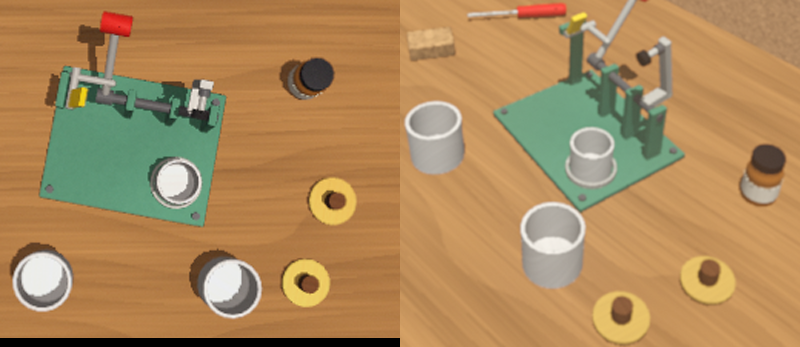

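View pics/top0.png

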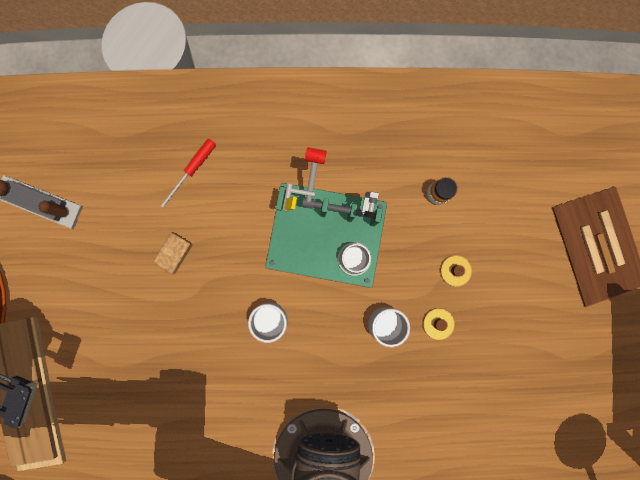

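The two lids are at top pixels (455,271) and (440,326). The one at (455,271) is 0.55 m from the base against 0.42 m, so that is the lid meant. The tins are at (268,321), (390,327) and (354,258). The last is the smallest and stands in the green clamp.

```bash
cat > b.py <<'E'
from h import *
from scipy.optimize import least_squares
t=capture("top");s=capture("side")
def mask(p,n,i=0): return regions_of(p,n)[i]
# green base hull
for p,n in ((t,"top"),(s,"side")):
    hsv=cv2.cvtColor(p["pixels"],cv2.COLOR_BGR2HSV)
    m=cv2.inRange(hsv,(65,60,30),(95,255,255));
    c=max(cv2.findContours(m,0,2)[0],key=cv2.contourArea);h=cv2.convexHull(c)
    q=cv2.approxPolyDP(h,6,True)[:,0];print(n,[(tuple(int(v) for v in a),np.round(atz(p,a,.012)[:2],3).tolist()) for a in q])
for n in ("lever_grip","catch_tab","foot"):
    A=mask(t,n)["pixel"];B=mask(s,n)["pixel"];print(n,*[np.round(x,4) for x in tri(ray(t,A),ray(s,B))])
pick=lambda p,uv:min(regions_of(p,"lid_center"),key=lambda r:np.hypot(*(np.array(r["pixel"])-uv)))
for p,uv in ((t,(455,271)),(s,(428,400))):
    r=pick(p,uv);hsv=cv2.cvtColor(p["pixels"],cv2.COLOR_BGR2HSV)
    kk=r["pixels"]&(hsv[...,2]<130);ys,xs=np.nonzero(kk);print("knob",len(xs),xs.mean(),ys.mean(),np.round(atz(p,(xs.mean(),ys.mean()),.03),3))
    c=max(cv2.findContours(r["pixels"].astype(np.uint8),0,2)[0],key=cv2.contourArea);e=cv2.minEnclosingCircle(c)
    print("disc",e,np.round(atz(p,e[0],.01),3))
st=get_state();w=capture("wrist");print(np.round(w["hand_eye"],3))
E
python3 b.py
```

```text
top [((282, 183), [0.659, 0.093]), ((386, 203), [0.609, -0.157]), ((371, 286), [0.41, -0.117]), ((266, 267), [0.457, 0.132])]
side [((339, 248), [0.63, 0.083]), ((411, 306), [0.599, -0.158]), ((335, 347), [0.402, -0.122]), ((271, 274), [0.452, 0.127])]
lever_grip [ 0.6118 -0.012   0.1194] [0.0281 0.0281]
catch_tab [0.6116 0.0729 0.1434] [0.0022 0.0022]
foot [ 0.548  -0.1763  0.2711] [0.063 0.063]
knob 126 456.3412698412698 269.72222222222223 [ 0.446 -0.319  0.03 ]
disc ((455.9285583496094, 270.5), 15.472602844238281) [ 0.444 -0.324  0.01 ]
knob 101 430.029702970297 398.33663366336634 [ 0.426 -0.33   0.03 ]
disc ((431.00164794921875, 399.2147521972656), 21.118186950683594) [ 0.44  -0.326  0.01 ]
[[ 0.001 -0.953 -0.303  0.083]
 [ 1.     0.001  0.     0.001]
 [ 0.    -0.303  0.953 -0.158]
 [ 0.     0.     0.     1.   ]]
```

{"api": "jog_arm", "payload": {"moves": [[[0,0,-5],-5,8.76],[[5,-1,-3],-5,8.76],[[5,3,0],0,8.76],[[5,4,0],0,8.76],[[2,6,0],0,8.76],[[0,6,0],0,8.76],[[0,6,0],0,8.76],[[0,6,0],0,8.76]]}}

```text
time_s: 2.55
tcp_pos: [0.3449, 0.3045, 0.3066]
eef_rot: [-180.0, -0.0, -10.1]
contact_force: [-0.1, -0.1, -0.1]
gripper_width: 0.0875
gripper_force: 0.0
```

```bash
python3 -c "
from h import *
s=get_state();print(np.round(s['joints'],1))"
```

```text
[ 66.1  -3.  -17.3   0.  -75.6  13.9]
```

{"api": "jog_arm", "payload": {"moves": [[[4.5,4,0],0,8.76],[[4.5,4,0],0,8.76],[[3,5.2,0],0,8.76],[[2,5.5,0],0,8.76],[[1,5.5,0],0,8.76],[[0.5,5.5,0],0,8.76],[[0.5,5.5,0],0,8.76],[[0.5,5.5,0],0,8.76],[[0.5,5.5,0],0,8.76],[[0.5,5.5,0],0,8.76],[[0,4,0],0,8.76],[[0,4,0],0,8.76]]}}

```text
time_s: 4.05
tcp_pos: [0.4129, -0.3135, 0.3067]
eef_rot: [180.0, -0.0, -10.1]
contact_force: [0.7, 0.2, -0.5]
gripper_width: 0.0875
gripper_force: 0.0
```

{"api": "jog_arm", "payload": {"moves": [[[0,0,0],10.7,8.76],[[0,0,0],10.7,8.76],[[0,0,0],10.7,8.76],[[0,0,0],10.7,8.76],[[0,0,0],10.7,8.76],[[0,0,0],10.7,8.76],[[0,0,0],10.7,8.76],[[0,0,0],10.7,8.76],[[0,0,0],10.7,8.76],[[0,0,0],10.7,8.76],[[0,0,0],10.7,8.76],[[0,0,0],10.7,8.76]]}}

```text
time_s: 5.55
tcp_pos: [0.4134, -0.3119, 0.3067]
eef_rot: [-180.0, 0.0, -138.8]
contact_force: [-0.3, -0.6, 0.1]
gripper_width: 0.0879
gripper_force: 0.0
```

{"api": "jog_arm", "payload": {"moves": [[[0,0,0],10.7,8.76],[[0,0,0],10.7,8.76],[[0,0,0],10.7,8.76],[[0,0,0],10.7,8.76],[[0,0,0],10,8.76],[[0,0,0],0,8.76]]}}

```text
time_s: 6.3
tcp_pos: [0.4134, -0.3119, 0.3067]
eef_rot: [180.0, 0.0, 168.8]
contact_force: [0.1, -0.3, -0.1]
gripper_width: 0.0877
gripper_force: 0.0
```

```bash
cat > lid.py <<'E'
from h import *
import sys
from scipy.optimize import least_squares
st=get_state();w=capture("wrist");cv2.imwrite("pics/w%d.png"%(st["time_s"]*100),w["pixels"])
hsv=cv2.cvtColor(w["pixels"],cv2.COLOR_BGR2HSV)
T=tool(st)
for r in regions_of(w,"lid_center"):
    if r["confidence"]<.3: continue
    m=r["pixels"].astype(np.uint8)
    c=max(cv2.findContours(m,0,1)[0],key=cv2.contourArea)
    a=np.array([atz(w,q,.010,st)[:2] for q in c[:,0]])
    f=least_squares(lambda x:np.hypot(*(a-x[:2]).T)-x[2],[*a.mean(0),.037],loss="soft_l1",f_scale=.001).x
    kk=r["pixels"]&(hsv[...,2]<130)
    ys,xs=np.nonzero(kk);k=atz(w,(np.median(xs),np.median(ys)),.030,st) if len(xs) else None
    d=T[:3,:3].T@(np.array([*f[:2],0])-T[:3,3])
    print(round(r["confidence"],2),np.round(r["pixel"]),"disc",np.round(f,4),"knob",np.round(k,4),"tool shift cm",np.round(d[:2]*100,2))
E
python3 lid.py; ls pics
```

```text
0.86 [334.  89.] disc [ 0.3161 -0.2799  0.0362] knob [ 0.3176 -0.2784  0.03  ] tool shift cm [10.17  1.25]
0.75 [316. 209.] disc [ 0.442  -0.3243  0.0368] knob [ 0.4423 -0.3149  0.03  ] tool shift cm [-3.04 -0.66]
c0.png
side0.png
top0.png
w630.png
```

View pics/w630.png

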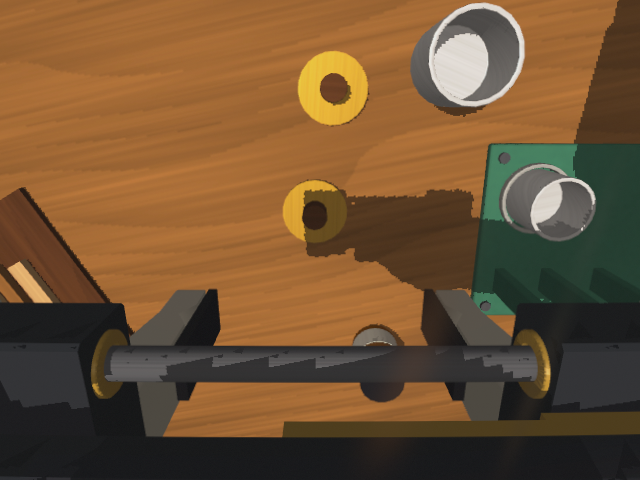

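{"api": "jog_arm", "payload": {"moves": [[[-1.5,-0.3,5],0,8.76],[[-1.5,-0.4,5],0,8.76],[[0,0,5],0,8.76],[[0,0,3],0,8.76],[[0,0,0],0,8.76]]}}

```text
time_s: 7.02
tcp_pos: [0.44, -0.3241, 0.1245]
eef_rot: [180.0, -0.3, 168.9]
contact_force: [0.6, 0.4, 0.8]
gripper_width: 0.0877
gripper_force: 0.0
```

```bash
python3 lid.py
```

```text
0.63 [351.  38.] disc [ 0.3211 -0.2813  0.033 ] knob [ 0.3193 -0.2799  0.03  ] tool shift cm [12.43  1.9 ]
0.57 [321. 234.] disc [ 0.442  -0.3247  0.0366] knob [ 0.4428 -0.3266  0.03  ] tool shift cm [-0.28 -0.03]
```

{"api": "jog_arm", "payload": {"moves": [[[-0.2,0,4],0,8.0],[[0,0,4],0,7.0],[[0,0,2],0,6.0],[[0,0,0.7],0,6.0],[[0,0,0],0,6.0],[[0,0,0],0,6.0]]}}

```text
time_s: 7.88
tcp_pos: [0.4446, -0.3254, 0.0211]
eef_rot: [-180.0, 0.1, 168.8]
contact_force: [0.5, 0.8, 0.0]
gripper_width: 0.0602
gripper_force: 0.0
```

```bash
python3 lid.py
```

```text
0.87 [371.  27.] disc [ 0.3351 -0.2843  0.0209] knob [ 0.3352 -0.2848  0.03  ] tool shift cm [11.54  1.9 ]
0.77 [324. 280.] disc [ 0.4392 -0.3242  0.0347] knob [ 0.4332 -0.3242  0.03  ] tool shift cm [0.55 0.01]
```

{"api": "jog_arm", "payload": {"moves": [[[0.2,0,0.7],0,6.0],[[0,0,0],0,2.5],[[0,0,0],0,2.0],[[0,0,0],0,2.0],[[0,0,0],0,2.0],[[0,0,0],0,2.0],[[0,0,0],0,2.0]], "newtons": 25}}

```text
time_s: 8.85
tcp_pos: [0.4416, -0.3246, 0.0126]
eef_rot: [-180.0, 0.0, 168.8]
contact_force: [0.5, -0.0, -0.1]
gripper_width: 0.0276
gripper_force: 25.0
```

{"api": "jog_arm", "payload": {"moves": [[[0,0,-4],0,2.0],[[0,0,-5],0,2.0],[[0,0,-5],0,2.0],[[1,2,-5],0,2.0],[[2,4,-1],0,2.0],[[2,4,0],0,2.0],[[2,4,0],0,2.0],[[0,2,0],0,2.0],[[0,0,0],0,2.0],[[0,0,0],0,2.0]]}}

```text
time_s: 10.1
tcp_pos: [0.4039, -0.1542, 0.2125]
eef_rot: [-180.0, -0.0, 168.8]
contact_force: [0.2, 0.0, -1.5]
gripper_width: 0.0278
gripper_force: 25.0
```

```bash
cat > tin.py <<'E'
from h import *
from scipy.optimize import least_squares
st=get_state();w=capture("wrist");cv2.imwrite("pics/w%d.png"%(st["time_s"]*100),w["pixels"])
T=tool(st);print(np.round(st["joints"],1))
v=np.float32(cv2.GaussianBlur(cv2.cvtColor(w["pixels"],6),(3,3),0))
rs=regions_of(w,"tin_rim")
for r in rs: print("tin",round(r["confidence"],2),np.round(r["pixel"]),np.round(atz(w,r["pixel"],.06,st),3))
r=min(rs,key=lambda r:np.hypot(*(atz(w,r["pixel"],.06,st)[:2]-[.475,-.077])))
cv2.imwrite("pics/tm%d.png"%(st["time_s"]*100),r["pixels"].astype(np.uint8)*255)
ys,xs=np.nonzero(r["pixels"]);print(xs.min(),xs.max(),ys.min(),ys.max())
# silhouette fit: hull of rim circle (z .072) and bottom circle (z .022)
from shapely import geometry if False else None
E
sed -i '$d' tin.py
cat >> tin.py <<'E'
def poly(x):
    P=[]
    for z in (.072,.022):
        for a in np.linspace(0,2*np.pi,60,endpoint=False): P.append(proj(w,[x[0]+.033*np.cos(a),x[1]+.033*np.sin(a),z],st))
    return np.float32(P)
m=r["pixels"].astype(np.uint8)
def cost(x):
    h=cv2.convexHull(poly(x)); k=np.zeros_like(m);cv2.fillConvexPoly(k,np.int32(h*16),1,shift=4)
    return float((k!=m).sum())
from scipy.optimize import minimize
o=minimize(cost,[.475,-.077],method="Nelder-Mead",options=dict(initial_simplex=[[.475,-.077],[.483,-.077],[.475,-.069]]))
d=T[:3,:3].T@(np.array([*o.x,.072])-T[:3,3])
print("tin",np.round(o.x,4),o.fun,m.sum(),"shift",np.round(d*100,2))
im=w["pixels"].copy()
for z,R in((.072,.033),(.072,.029),(.022,.033)):
    c=np.int32([proj(w,[o.x[0]+R*np.cos(a),o.x[1]+R*np.sin(a),z],st) for a in np.linspace(0,6.28,60)]);cv2.polylines(im,[c],True,(0,0,255),1)
cv2.imwrite("pics/o%d.png"%(st["time_s"]*100),im)
E
python3 tin.py; ls pics
```

```text
[   5.4   -2.5  -29.3   -0.   -63.2 -106.7]
tin 0.78 [297.  96.] [ 0.312 -0.154  0.06 ]
tin 0.77 [617.  54.] [0.327 0.075 0.06 ]
tin 0.62 [426. 267.] [ 0.461 -0.078  0.06 ]
tin 0.33 [321. 277.] [ 0.453 -0.164  0.06 ]
384 472 227 302
tin [ 0.4702 -0.0772] 1684.0 4920 shift [-5.01  8.84 14.04]
c0.png
o1010.png
side0.png
tm1010.png
top0.png
w1010.png
w630.png
w702.png
w787.png
```

View overlay.

View pics/o1010.png

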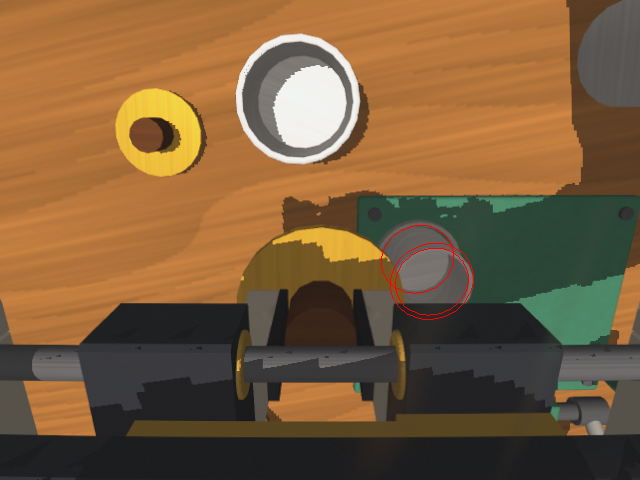

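{"api": "jog_arm", "payload": {"moves": [[[-3,0,-1],0,2.0],[[-3,0,0],0,2.0],[[0,0,0],0,2.0],[[0,0,0],0,2.0]]}}

```text
time_s: 10.7
tcp_pos: [0.4621, -0.1662, 0.2218]
eef_rot: [-180.0, -0.1, 168.7]
contact_force: [-0.9, -0.1, -1.3]
gripper_width: 0.0275
gripper_force: 25.0
```

```bash
python3 tin.py; ls pics
```

```text
[   3.2    3.3  -22.2   -0.   -64.6 -104.5]
tin 0.91 [617.  12.] [0.357 0.07  0.06 ]
tin 0.66 [296.  31.] [ 0.326 -0.157  0.06 ]
tin 0.65 [428. 205.] [ 0.471 -0.081  0.06 ]
384 478 161 250
tin [ 0.4723 -0.0779] 277.0 6420 shift [ 0.71  8.86 14.98]
c0.png
o1010.png
o1070.png
side0.png
tm1010.png
tm1070.png
top0.png
w1010.png
w1070.png
w630.png
w702.png
w787.png
```

```bash
python3 - <<'E'
import cv2
i=cv2.imread("pics/o1070.png")[130:280,340:540];cv2.imwrite("pics/oc.png",cv2.resize(i,(800,600),interpolation=2))
E
sed 's/capture("wrist")/capture("top")/; s#pics/[a-z]*%d#pics/T%d#' tin.py > tint.py; python3 tint.py
sed -i 's/capture("top")/capture("side")/' tint.py; python3 tint.py
```

```text
[   3.2    3.2  -22.2   -0.   -64.6 -104.5]
tin 0.82 [267. 323.] [0.328 0.127 0.06 ]
tin 0.55 [388. 324.] [ 0.323 -0.148  0.06 ]
368 410 307 346
tin [0.4587 0.002 ] 2026.0 1318 shift [ 3.6  16.41 15.04]
[   3.3    3.2  -22.2   -0.   -64.6 -104.5]
tin 0.98 [316. 372.] [ 0.307 -0.165  0.06 ]
tin 0.88 [344. 303.] [ 0.467 -0.081  0.06 ]
tin 0.77 [229. 291.] [0.322 0.107 0.06 ]
327 359 285 326
tin [ 0.4698 -0.0777] 56.0 1161 shift [ 0.99  8.78 15.07]
```

View pics/oc.png

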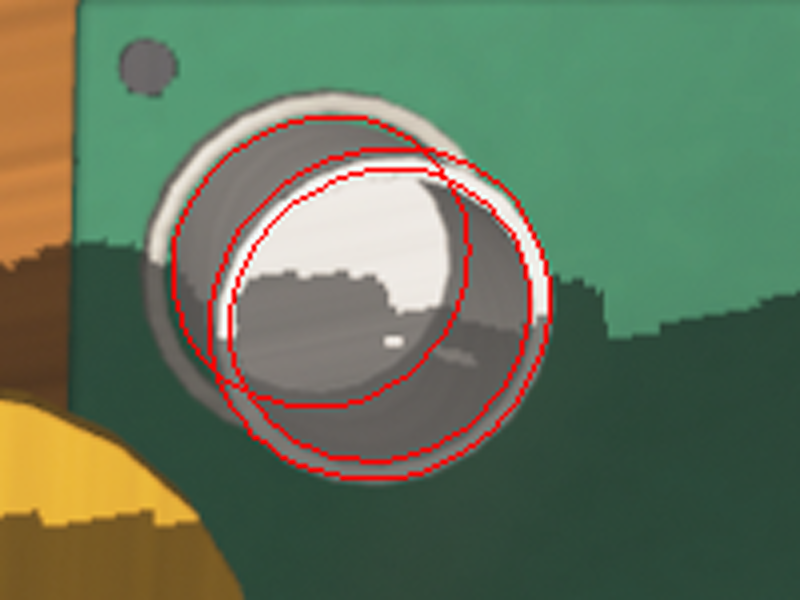

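{"api": "jog_arm", "payload": {"moves": [[[0.3,4.5,0],0,2.0],[[0.3,4.4,0],0,2.0],[[0,0,5],0,2.0],[[0,0,5],0,2.0],[[0,0,2],0,2.0],[[0,0,0],0,2.0],[[0,0,0],0,2.0]]}}

```text
time_s: 11.88
tcp_pos: [0.4752, -0.0771, 0.1037]
eef_rot: [180.0, 0.1, 168.8]
contact_force: [-0.6, 0.8, -0.8]
gripper_width: 0.0274
gripper_force: 25.0
```

```bash
cat > near.py <<'E'
from h import *
st=get_state();w=capture("wrist");im=w["pixels"].copy();t=np.array(st["tcp_pos"])
def circ(c,R,z,col):
    q=np.int32([proj(w,[c[0]+R*np.cos(a),c[1]+R*np.sin(a),z],st) for a in np.linspace(0,6.28,60)]);cv2.polylines(im,[q],True,col,1)
c=(.4735,-.0775);circ(c,.033,.072,(0,0,255));circ(c,.029,.072,(0,0,255))
z=t[2]-.0126;circ(t,.037,z+.005,(255,0,0));circ(t,.026,z,(255,0,255));circ(t,.037,z+.01,(255,0,0))
cv2.imwrite("pics/n.png",cv2.resize(im[150:390,160:480],(800,600),interpolation=2));print(t)
E
python3 near.py
```

```text
[ 0.47517011 -0.07714807  0.10370612]
```

View pics/n.png

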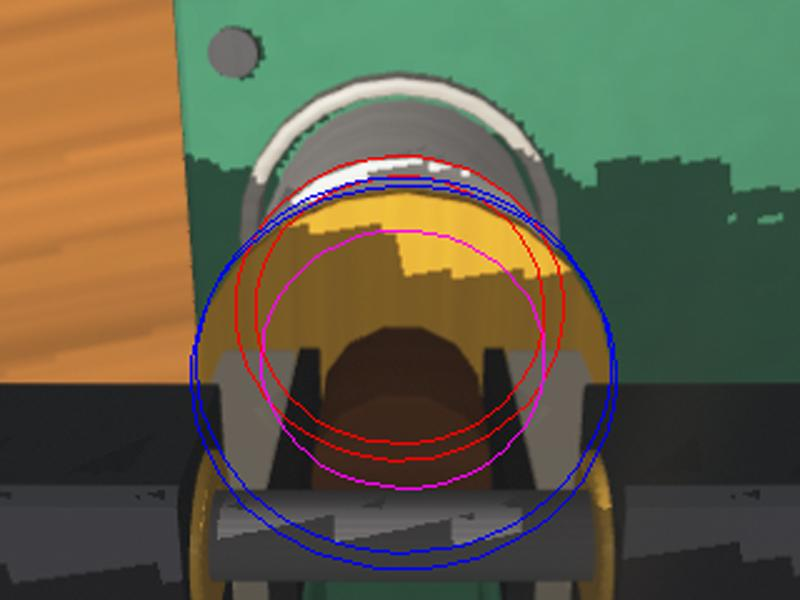

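{"api": "jog_arm", "payload": {"moves": [[[0.35,0,0.5],0,2.0],[[0,0,0.8],0,2.0],[[0,0,0],0,2.0],[[0,0,0],0,2.0]]}}

```text
time_s: 12.42
tcp_pos: [0.471, -0.0766, 0.0896]
eef_rot: [-180.0, -0.0, 168.8]
contact_force: [-0.7, 0.4, -1.3]
gripper_width: 0.0274
gripper_force: 25.0
```

```bash
python3 near.py
```

```text
[ 0.47098439 -0.07659148  0.08955677]
```

View pics/n.png

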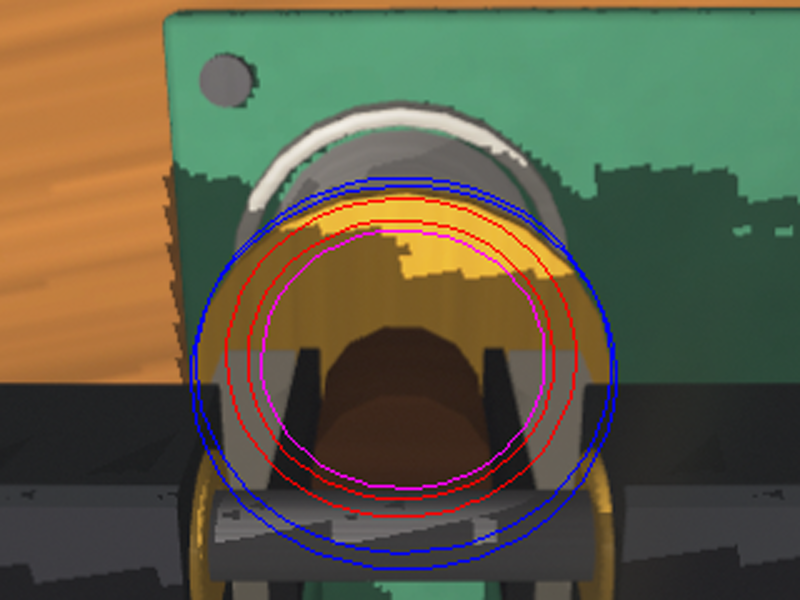

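{"api": "jog_arm", "payload": {"moves": [[[0,0,0.3],0,2.0],[[0,0,0.3],0,2.0],[[0,0,0],0,2.0],[[0,0,0],0,2.0]]}}

```text
time_s: 12.98
tcp_pos: [0.4709, -0.0766, 0.0835]
eef_rot: [-180.0, -0.0, 168.8]
contact_force: [-0.1, -0.4, -1.3]
gripper_width: 0.0275
gripper_force: 25.0
```

{"api": "jog_arm", "payload": {"moves": [[[0,0,0.2],0,2.0],[[0,0,0.15],0,2.0],[[0,0,0],0,2.0]]}}

```text
time_s: 13.35
tcp_pos: [0.4708, -0.0766, 0.0799]
eef_rot: [-180.0, -0.0, 168.8]
contact_force: [-0.8, -0.1, -0.9]
gripper_width: 0.0272
gripper_force: 25.0
```

{"api": "jog_arm", "payload": {"moves": [[[0,0,0.1],0,2.0],[[0,0,0],0,2.0],[[0,0,0],0,2.0]]}}

```text
time_s: 13.72
tcp_pos: [0.471, -0.0766, 0.0795]
eef_rot: [-180.0, 0.0, 168.8]
contact_force: [-2.1, 0.4, 5.5]
gripper_width: 0.0275
gripper_force: 25.0
```

{"api": "jog_arm", "payload": {"moves": [[[0,0,0],0,3.2],[[0,0,0],0,5.0],[[0,0,0],0,5.0],[[0,0,-2],0,5.0],[[0,0,-4],0,5.0],[[0,0,-4],0,5.0],[[0,-2,-2],0,5.0],[[-2,-6,0],0,3.0],[[-2,-2,0],0,0],[[0,0,0],0,0]]}}

```text
time_s: 14.98
tcp_pos: [0.491, -0.1832, 0.1986]
eef_rot: [-180.0, -0.0, 168.6]
contact_force: [0.2, 0.4, -0.2]
gripper_width: 0.0256
gripper_force: 0.0
```

```bash
cat > see.py <<'E'
from h import *
st=get_state();w=capture("wrist");s=capture("side")
for n,p in (("w",w),("s",s)):
    for th in ("catch_tab","lever_grip","lid_center","catch"):
        for r in regions_of(p,th):
            if r["confidence"]>.3:
                print(n,th,round(r["confidence"],2),np.round(r["pixel"],1),int(r["pixels"].sum()))
a=s["pixels"][200:350,250:450]
cv2.imwrite("pics/see%d.png"%(st["time_s"]*100),np.vstack([np.hstack([cv2.resize(w["pixels"],(480,360)),np.zeros((360,320,3),np.uint8)]),np.hstack([cv2.resize(a,(320,240),interpolation=2),np.zeros((240,480,3),np.uint8)])]))
print("pics/see%d.png"%(st["time_s"]*100))
E
python3 see.py
```

```text
w lever_grip 0.91 [565.5 322.9] 2069
w lid_center 0.88 [464.8 170.8] 9114
w lid_center 0.63 [154.4  25.5] 5257
w catch 0.39 [555.8 405.1] 496
s catch_tab 0.74 [337.8 209.6] 306
s lever_grip 0.65 [362.9 244.9] 551
s lid_center 0.88 [341.4 297.2] 851
s lid_center 0.61 [364.9 428.3] 1314
s catch 0.59 [334.5 208.5] 278
pics/see1497.png
```

View pics/see1497.png

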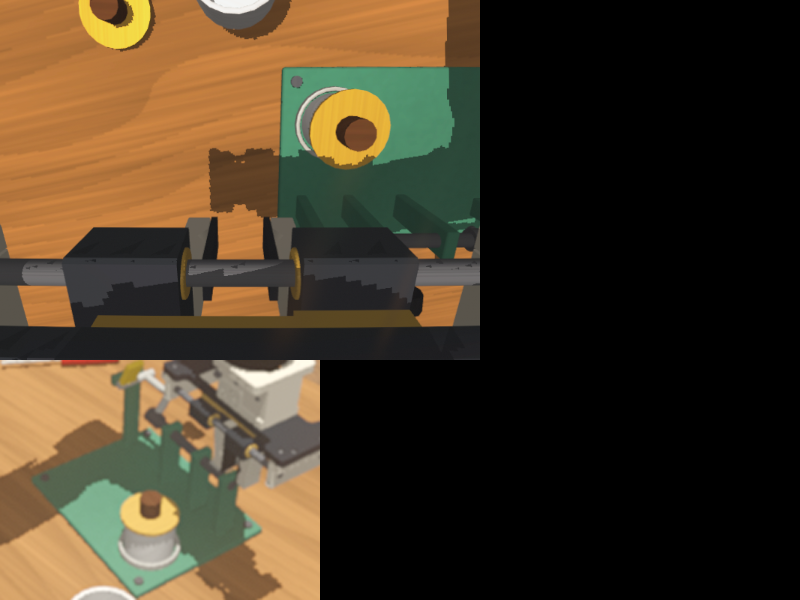

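```bash
cat > c.py <<'E'
from h import *
t=capture("top");s=capture("side")
def blob(f,lo,hi,box):
    im=cv2.imread(f);m=cv2.inRange(cv2.cvtColor(im,cv2.COLOR_BGR2HSV),lo,hi);k=np.zeros_like(m);x0,y0,x1,y1=box;k[y0:y1,x0:x1]=m[y0:y1,x0:x1]
    ys,xs=np.nonzero(k);return (xs.mean(),ys.mean()),len(xs),(xs.min(),xs.max(),ys.min(),ys.max())
o=np.array([.474,-.077]);th=np.radians(-11);X=np.array([np.cos(th),np.sin(th)]);Y=np.array([-X[1],X[0]])
for n,lo,hi,bt,bs in (("tab",(22,130,80),(34,255,255),(280,190,302,215),(320,195,350,222)),("red",(0,180,90),(6,255,255),(300,140,330,170),(350,150,410,200))):
    A=blob("pics/top0.png",lo,hi,bt);B=blob("pics/side0.png",lo,hi,bs);print(n,A,B)
    P,e=tri(ray(t,A[0]),ray(s,B[0]));d=P[:2]-o;print(np.round(P,4),np.round(e,4),"clamp",np.round([d@X,d@Y,P[2]],4))
E
python3 c.py
```

```text
tab ((np.float64(290.5238095238095), np.float64(203.05555555555554)), 126, (np.int64(285), np.int64(296), np.int64(197), np.int64(209))) ((np.float64(331.99236641221376), np.float64(206.44274809160305)), 131, (np.int64(325), np.int64(339), np.int64(199), np.int64(214)))
[0.5873 0.0693 0.1622] [0.0013 0.0013] clamp [0.0833 0.1652 0.1622]
red ((np.float64(315.0415094339623), np.float64(155.32830188679245)), 265, (np.int64(305), np.int64(325), np.int64(148), np.int64(163))) ((np.float64(379.1666666666667), np.float64(181.14705882352942)), 204, (np.int64(370), np.int64(388), np.int64(173), np.int64(190)))
[0.6774 0.0174 0.211 ] [0.0008 0.0008] clamp [0.1817 0.1314 0.211 ]
```

{"api": "jog_arm", "payload": {"moves": [[[0,0,-4.5],0,0],[[0,5.3,0],0,0],[[0,5.3,0],0,0],[[0,5.3,0],0,0],[[0,5.3,0],0,0],[[-4.2,0,0],0,0],[[0,0,3],0,0],[[0,0,0],0,0],[[0,0,0],0,0]]}}

```text
time_s: 16.7
tcp_pos: [0.5732, 0.0179, 0.215]
eef_rot: [-180.0, 0.0, 168.8]
contact_force: [0.3, 0.8, 0.1]
gripper_width: 0.0004
gripper_force: 0.0
```

```bash
cat > cl.py <<'E'
from h import *
o=np.array([.474,-.077]);th=np.radians(-11);X=np.array([np.cos(th),np.sin(th)]);Y=np.array([-X[1],X[0]])
def pos():
    s=get_state();d=np.array(s["tcp_pos"][:2])-o;return np.round(1000*np.array([d@X,d@Y,s["tcp_pos"][2]]),1),s
if __name__=="__main__":
    p,s=pos();print(p,s["eef_rot"],np.round(s["joints"],1),s["gripper_width"],s["time_s"])
    w=capture("wrist");sd=capture("side")
    for n,c in(("wr",w),("sd",sd)):
        m=cv2.inRange(cv2.cvtColor(c["pixels"],cv2.COLOR_BGR2HSV),(22,130,60),(34,255,255))
        for q in cv2.findContours(m,0,2)[0]:
            if cv2.contourArea(q)>40: print(n,cv2.boundingRect(q),cv2.contourArea(q))
    a=cv2.resize(sd["pixels"][150:330,260:440],(400,400),interpolation=2)
    cv2.imwrite("pics/cl%d.png"%(s["time_s"]*100),np.hstack([cv2.resize(w["pixels"],(400,300)),np.zeros((300,1,3),np.uint8)])) if 0 else cv2.imwrite("pics/cl%d.png"%(s["time_s"]*100),np.hstack([cv2.copyMakeBorder(cv2.resize(w["pixels"],(400,300)),0,100,0,0,0),a]))
    print("pics/cl%d.png"%(s["time_s"]*100))
E
python3 cl.py
```

```text
[ 79.3 112.  215. ] [-1.79990377e+02  3.94225419e-02  1.68762970e+02] [  21.3   11.5  -13.4    0.   -65.  -122.6] 0.00044205931946783296 16.7
wr (398, 236, 33, 68) 1485.0
wr (107, 54, 105, 111) 8852.0
sd (325, 201, 14, 14) 102.0
pics/cl1670.png
```

```bash
cat > chk.py <<'E'
from cl import *
import sys
p,s=pos();w=capture("wrist")
def W(x,y,z): return [*(o+X*x/1e3+Y*y/1e3),z/1e3]
a=np.radians(-25+np.degrees(float(sys.argv[1])) if len(sys.argv)>1 else -25)
for r in (20,47):
    for x in (70,96):
        print(r,x,np.round(proj(w,W(x,175+r*np.sin(a),139+r*np.cos(a)),s)))
for yy in (-21,21): print("finger edge",np.round(proj(w,W(p[0],p[1]+yy,p[2]),s)))
m=cv2.inRange(cv2.cvtColor(w["pixels"],cv2.COLOR_BGR2HSV),(22,130,60),(34,255,255))
for q in cv2.findContours(m,0,2)[0]:
    if cv2.contourArea(q)>40: print(cv2.boundingRect(q),cv2.approxPolyDP(q,3,True)[:,0].tolist() if cv2.contourArea(q)<3000 else "")
E
python3 chk.py
```

```text
20 70 [418. 244.]
20 96 [415. 286.]
47 70 [407. 260.]
47 96 [404. 306.]
finger edge [273. 309.]
finger edge [370. 309.]
(398, 235, 32, 69) [[428, 236], [417, 235], [400, 258], [399, 301], [411, 303], [423, 281]]
(106, 54, 105, 110)
```

{"api": "jog_arm", "payload": {"moves": [[[0,0,3],0,0],[[0,0,1.5],0,0],[[0,0,0],0,0],[[0,0,0],0,0]]}}

```text
time_s: 17.35
tcp_pos: [0.5737, 0.0181, 0.1701]
eef_rot: [180.0, 0.1, 168.8]
contact_force: [0.0, 0.7, 0.3]
gripper_width: 0.0005
gripper_force: 0.0
```

{"api": "jog_arm", "payload": {"moves": [[[0,1.5,0],0,0],[[0,1,0],0,0],[[0,1,0],0,0],[[0,1,0],0,0],[[0,1,0],0,0],[[0,0.8,0],0,0],[[0,0,0],0,0]]}}

```text
time_s: 18.23
tcp_pos: [0.5855, 0.0806, 0.1689]
eef_rot: [180.0, -0.0, 168.8]
contact_force: [0.3, -0.4, -0.6]
gripper_width: 0.0002
gripper_force: 0.0
```

```bash
python3 chk.py 1.1;python3 -c "
from cl import *
p,s=pos();print(p,s['contact_force'])"
```

```text
20 70 [346. 276.]
20 96 [345. 326.]
47 70 [390. 296.]
47 96 [387. 351.]
finger edge [273. 309.]
finger edge [370. 309.]
(316, 264, 73, 52) [[316, 268], [321, 315], [322, 288], [358, 289], [363, 303], [388, 302], [386, 292], [331, 264]]
(0, 47, 85, 128) 
[ 79.4 175.7 169. ] [-0.24447772 -0.76372381  0.14605226]
```

{"api": "jog_arm", "payload": {"moves": [[[0,0.6,0.3],0,0],[[0,0.6,0.4],0,0],[[0,0.5,0.4],0,0],[[0,0,0],0,0],[[0,0,0],0,0]]}}

```text
time_s: 18.9
tcp_pos: [0.5887, 0.0967, 0.158]
eef_rot: [180.0, 0.0, 168.8]
contact_force: [-0.3, 0.1, 0.6]
gripper_width: 0.0003
gripper_force: 0.0
```

```bash
python3 chk.py 1.6;python3 -c "
from cl import *
p,s=pos();print(p,s['contact_force'])"
```

```text
20 70 [324. 278.]
20 96 [324. 329.]
47 70 [382. 288.]
47 96 [380. 342.]
finger edge [273. 309.]
finger edge [370. 309.]
(287, 269, 95, 62) [[287, 276], [287, 289], [310, 289], [311, 294], [312, 289], [320, 291], [320, 330], [322, 289], [358, 289], [363, 303], [380, 302], [378, 283], [326, 274], [300, 276], [296, 269]]
(0, 143, 12, 35) [[0, 143], [0, 177], [11, 176], [5, 146]]
(0, 54, 46, 120) 
[ 79.5 192.3 158.1] [-0.25454992 -0.12984656 -0.95430118]
```

{"api": "jog_arm", "payload": {"moves": [[[0,0,0.2],0,0],[[0,0,0.2],0,0],[[0,0,0],0,0],[[0,0,0],0,0]]}}

```text
time_s: 19.45
tcp_pos: [0.5891, 0.0966, 0.1556]
eef_rot: [180.0, 0.1, 168.8]
contact_force: [-3.5, 0.9, 8.7]
gripper_width: 0.0006
gripper_force: 4.4
```

{"api": "jog_arm", "payload": {"moves": [[[0,0,-5],0,0],[[0,0,-5],0,3],[[0,-2,-2],0,5],[[-4,-4.2,0],0,6.5],[[-6,0,0],0,6.5],[[0,0,0],0,6.5],[[0,0,0],0,6.5],[[0,0,0],0,6.5]]}}

```text
time_s: 20.45
tcp_pos: [0.6741, 0.0165, 0.2747]
eef_rot: [180.0, 0.0, 168.8]
contact_force: [-0.2, -0.2, 0.2]
gripper_width: 0.0627
gripper_force: 0.0
```

```bash
cat > hd.py <<'E'
from cl import *
p,s=pos();print(p,s["gripper_width"],np.round(s["joints"],1));w=capture("wrist");sd=capture("side");tp=capture("top")
def W(x,y,z): return [*(o+X*x/1e3+Y*y/1e3),z/1e3]
for y in (110,130,150): print("pred",np.round(proj(w,W(180.3,y,214),s)),np.round(proj(sd,W(180.3,y,214))))
for n,c in(("w",w),("s",sd),("t",tp)):
    m=cv2.inRange(cv2.cvtColor(c["pixels"],cv2.COLOR_BGR2HSV),(0,170,60),(6,255,255))
    for q in cv2.findContours(m,0,2)[0]:
        if cv2.contourArea(q)>40: print(n,cv2.boundingRect(q),cv2.contourArea(q),np.round(cv2.minEnclosingCircle(q)[0]))
for c,n in((w,"w"),(tp,"t"),(sd,"s")):
    m=cv2.inRange(cv2.cvtColor(c["pixels"],cv2.COLOR_BGR2HSV),(22,130,60),(34,255,255))
    for q in cv2.findContours(m,0,2)[0]:
        if cv2.contourArea(q)>30: print("yellow",n,cv2.boundingRect(q))
a=np.radians(67)
for r in(10,47): print("tab pred",np.round(proj(tp,W(83,175+r*np.sin(a),139+r*np.cos(a)))),np.round(proj(sd,W(83,175+r*np.sin(a),139+r*np.cos(a)))))
cv2.imwrite("pics/hd%d.png"%(s["time_s"]*100),np.hstack([cv2.copyMakeBorder(cv2.resize(w["pixels"],(400,300)),0,100,0,0,0),cv2.resize(sd["pixels"][130:330,240:440],(400,400),interpolation=2)]))
E
python3 hd.py; ls pics | grep hd
```

```text
[178.6 130.  274.7] 0.06272029891108702 [  17.9   19.1    4.8   -0.   -75.7 -119.1]
pred [286. 262.] [386. 185.]
pred [321. 262.] [380. 180.]
pred [356. 262.] [374. 176.]
w (284, 237, 73, 49) 3308.5 [320. 261.]
w (551, 138, 78, 93) 2556.5 [590. 184.]
s (288, 193, 35, 10) 181.5 [305. 197.]
s (370, 173, 19, 17) 173.5 [379. 181.]
t (305, 153, 20, 11) 118.5 [314. 158.]
yellow w (390, 63, 70, 44)
yellow w (111, 0, 84, 29)
yellow t (424, 309, 30, 31)
yellow t (340, 243, 33, 32)
yellow t (265, 194, 21, 16)
yellow s (314, 196, 19, 17)
tab pred [282. 203.] [327. 209.]
tab pred [265. 199.] [319. 197.]
hd2045.png
```

{"api": "jog_arm", "payload": {"moves": [[[-0.15,0,4],0,6.5],[[0,0,3.5],0,6.5],[[0,0,0.4],0,6.5],[[0,0,0],0,3.5],[[0,0,0],0,3.5],[[0,0,0],0,3.5],[[0,0,0],0,3.5],[[0,0,0],0,3.5]], "newtons": 35}}

```text
time_s: 21.6
tcp_pos: [0.6768, 0.016, 0.1963]
eef_rot: [180.0, 0.1, 168.8]
contact_force: [-0.0, 1.9, 5.6]
gripper_width: 0.0399
gripper_force: 35.0
```

{"api": "jog_arm", "payload": {"moves": [[[0.8,0,-0.5],0,3.5],[[0.87,0,-0.5],0,3.5],[[1.8,0,-0.77],0,3.5],[[1.89,0,-0.5],0,3.5],[[1.94,0,-0.24],0,3.5],[[0,0,0],0,3.5]]}}

```text
time_s: 22.35
tcp_pos: [0.605, 0.0299, 0.2216]
eef_rot: [180.0, 0.2, 168.8]
contact_force: [4.4, -3.3, 3.7]
gripper_width: 0.0398
gripper_force: 35.0
```

```bash
python3 hd.py; python3 -c "
from cl import *
p,s=pos();q=p+[-100,-130,19-99];print(p,q,np.hypot(q[0],q[2]),np.degrees(np.arctan2(q[0],q[2])),s['contact_force'])"
```

```text
[108.2 129.9 221.6] 0.039795261036530395 [ 2.130e+01  1.420e+01 -9.000e+00  1.000e-01 -6.660e+01 -1.226e+02]
pred [282. 430.] [386. 185.]
pred [322. 430.] [380. 180.]
pred [361. 430.] [374. 176.]
w (265, 292, 111, 54) 5683.0 [320. 324.]
w (567, 217, 73, 97) 2829.5 [606. 263.]
s (288, 193, 36, 10) 199.5 [306. 196.]
s (344, 172, 12, 18) 118.5 [350. 180.]
yellow w (399, 184, 80, 51)
yellow w (79, 8, 106, 115)
yellow t (424, 309, 30, 31)
yellow t (340, 243, 33, 32)
yellow t (265, 194, 21, 16)
yellow s (314, 197, 19, 16)
tab pred [282. 203.] [327. 209.]
tab pred [265. 199.] [319. 197.]
[109.6 130.  221.4] [  9.6   0.  141.4] 141.72550934817627 3.8839936143464806 [ 3.64091084 -3.12233626  6.96986795]
```

{"api": "jog_arm", "payload": {"moves": [[[1.95,0,0.1],0,3.5],[[1.93,0,0.33],0,3.5],[[1.87,0,0.57],0,3.5],[[1.77,0,0.83],0,3.5],[[1.64,0,1.06],0,3.5],[[0,0,0],0,3.5]]}}

```text
time_s: 23.25
tcp_pos: [0.5135, 0.0476, 0.1921]
eef_rot: [-179.9, -0.1, 168.8]
contact_force: [-7.0, -1.6, 16.6]
gripper_width: 0.0398
gripper_force: 35.0
```

```bash
python3 -c "
from cl import *
p,s=pos();q=p+[-100,-130,19-99];print(p,q,np.hypot(q[0],q[2]),np.degrees(np.arctan2(q[0],q[2])),s['contact_force'])"
```

```text
[ 15.  129.8 192.1] [-85.   -0.2 112.1] 140.68194624755515 -37.17128011525402 [-6.98560055 -1.58763347 16.64690086]
```

{"api": "jog_arm", "payload": {"moves": [[[0.8,0,0.5],0,3.5],[[0.6,0,0.45],0,3.5],[[0,0,0],0,3.5],[[0,0,0],0,3.5]]}}

```text
time_s: 23.75
tcp_pos: [0.5028, 0.0496, 0.1831]
eef_rot: [-179.9, 0.2, 168.8]
contact_force: [3.9, -7.8, 8.2]
gripper_width: 0.0398
gripper_force: 35.0
```

```bash
cat > f.py <<'E'
from cl import *
p,s=pos();q=p+[-100,-130,19-99];f=np.array(s['contact_force']);F=np.array([f[:2]@X,f[2]]);a=np.arctan2(q[0],q[2])
print(p,np.hypot(q[0],q[2]),"lever",.611-a,"radial",F@[np.sin(a),np.cos(a)],"tang(open)",F@[np.cos(a),-np.sin(a)])
E
python3 f.py
```

```text
[  4.2 129.8 183.1] 140.73823219011953 lever 1.359712769320003 radial 2.368853800740639 tang(open) 9.437459606382872
```

{"api": "jog_arm", "payload": {"moves": [[[0.2,0,0.2],0,3.5],[[0.2,0,0.2],0,3.5],[[0,0,0],0,3.5],[[0,0,0],0,3.5]]}}

```text
time_s: 24.25
tcp_pos: [0.5, 0.0502, 0.1802]
eef_rot: [-179.9, 0.3, 168.8]
contact_force: [4.3, -9.5, 14.0]
gripper_width: 0.0398
gripper_force: 35.0
```

```bash
python3 f.py
```

```text
[  1.3 129.9 180.2] 140.64753819388378 lever 1.3888568282339282 radial 5.767063451799877 tang(open) 14.147016161208237
```

{"api": "jog_arm", "payload": {"moves": [[[0.2,0,0.15],0,3.5],[[0,0,0],0,3.5],[[0,0,0],0,3.5]]}}

```text
time_s: 24.62
tcp_pos: [0.4999, 0.0503, 0.1799]
eef_rot: [-179.9, 0.5, 168.8]
contact_force: [8.6, -13.3, 18.5]
gripper_width: 0.0396
gripper_force: 35.0
```

```bash
python3 f.py
```

```text
[  1.1 129.9 179.9] 140.5746065262144 lever 1.3913680247360425 radial 5.395874452135121 tang(open) 20.81492752430374
```

```bash
python3 hd.py|grep -v pred; ls -t pics|head -1
```

```text
[  1.1 129.9 179.9] 0.039630576814162564 [  28.5    6.1  -25.1    0.4  -58.4 -129.9]
w (580, 381, 38, 48) 1118.5 [605. 404.]
w (265, 293, 110, 53) 5582.0 [320. 324.]
s (300, 208, 11, 15) 65.5 [305. 215.]
t (184, 139, 32, 37) 379.5 [200. 157.]
yellow w (105, 256, 34, 26)
yellow w (73, 178, 109, 94)
yellow t (424, 309, 30, 31)
yellow t (346, 247, 27, 28)
hd2462.png
```

View pics/hd2462.png

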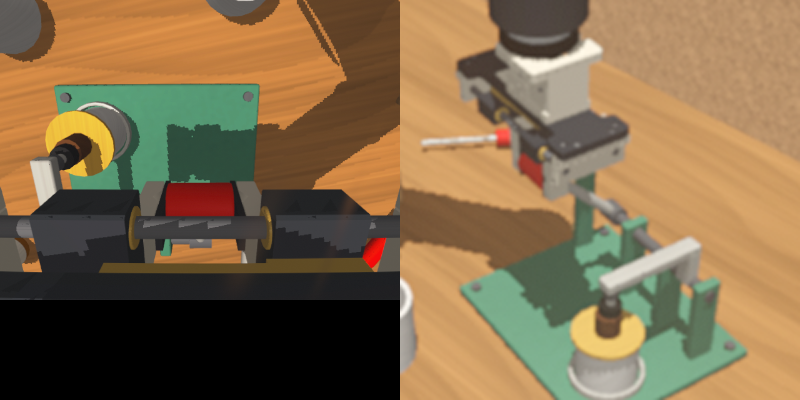

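The foot presses on the knob at about (608,305), the lid sits level on the tin, and the gripper holds the red handle at the stop.

```bash
python3 -c "
from plant import close_job
print(close_job())"
```

```text
the job is handed in; nothing more can be done
None
```

The job is handed in: the lid sits level on the tin, the catch was flipped to its stop before the pull, and the gripper holds the lever at its stop with the foot pressing on the lid. The jar, cork block and screwdriver were not touched, and the last move ended at 24.6 s; the catch was hidden behind the gripper in the final picture, and was last seen flipped partway through the pull.

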